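# Set a blank overhanging the filing ledge

## Task

The aluminium blank lies loose on the wooden ledge. With your fingertips, push it flush against the dark fence strip at the back of the ledge and along the ledge towards the red tray, until the blue-dyed end on that side sticks out over the end of the ledge and the line between blue and bare metal is right at the ledge's end. Leave it lying there ready to be filed; do not pick it up or tilt it at any time, and leave the jar, the screwdriver and the V-block where they are.

Things in the scene. Friction and masses are not known exactly. Their poses are not given: they have to be found in the camera images.
- ledge: Fixed light-wood beam on the bench, 180 (x) x 300 (y) x 60 mm high; its place and yaw vary. Origin at the centre of its underside, at bench height; y runs along its length. Flat top 60 mm above the origin, ends at y = -150 and +150 mm, near long edge at x = -90 mm. Near (-x) side and both ends are open, the far (+x) side carries the fence.
- fence_face (a point): Point at ledge-top height (60 mm), half-way along the foot of the fence face that the blank goes against. The fence is a fixed dark-wood strip on the ledge's far side, 300 mm long, 30 mm wide, 15 mm high above the ledge top; its face is at x = +60 mm in the ledge's frame. Axes as the ledge's.
- blank_center (a point): Centre (half-way up) of the loose flat aluminium blank, 90 (x) x 160 (y) x 5 mm thick, about 0.19 kg, sliding freely on the wood; its y axis is its length. It starts wholly on the ledge, short of the fence and a little askew. Both ends are alike: the last 45 mm (|y| from 35 to 80 mm) are dyed dark blue, the middle 70 mm is bare.
- red_tray: Fixed open red tray, 160 (x) x 110 (y) x 35 mm high, on the bench beyond one end of the ledge (either end; it swaps places with the black tray), 20 mm clear of it; it marks the end over which the blank must stick out. Origin at the centre of its underside.
- black_tray: Fixed open black tray with bolts, 160 x 110 x 35 mm high, beyond the other end of the ledge, 20 mm clear of it. Origin at the centre of its underside.
- dye: Bystander: loose amber jar with black cap, 44 mm across, 75 mm high, standing on the bench on the near side of the ledge. Origin at the centre of its underside.
- screwdriver: Bystander: loose screwdriver lying on the bench behind the ledge (beyond the fence). Origin on its underside; its x axis runs along its length, about 0.2 m.
- vblock: Bystander: loose dark steel V-block, 50 (x) x 60 (y) x 45 mm high, on the bench on the near side of the ledge. Origin at the centre of its underside.
There are look-alikes about, which are no part of the job. Of the things like the part that bears blank_center, leave any that is turquoise or white; of the rest the larger one is meant.

How it is judged (in metres and radians):
At the end, for the whole second after the job is handed in: The blank lies flat at rest on the ledge, its dyed end on the red tray's side sticking out so that the line between blue and bare metal is within 8 mm of the ledge's end (overhang 45 mm, plus or minus 8), its back edge within 5 mm of the fence and parallel to it within 0.05 rad (about 3 degrees) (((y of red_tray in the frame of ledge above 0 m and y of blank_center in the frame of ledge between 0.107 and 0.123 m) or (y of red_tray in the frame of ledge below 0 m and y of blank_center in the frame of ledge between -0.123 and -0.107 m)) and x of blank_center in the frame of ledge above 0.01 m and angle between the y axis of blank_center and the y axis of ledge, either way round below 0.05 rad and z of blank_center in the frame of ledge between 0.059 and 0.066 m and angle between blank_center's own z axis and vertical below 0.04 rad); the robot touches nothing.
It fails at once if the blank is lifted more than 10 mm off the ledge (z of blank_center in the frame of ledge above 0.0725 m).
It fails at once if the blank is tipped up or falls off the ledge (angle between blank_center's own z axis and vertical above 0.15 rad or z of blank_center in the frame of ledge below 0.05 m).
It fails at once if the jar, screwdriver or V-block is moved more than 15 mm (distance of any of dye, screwdriver, vblock from where it was at the start of the episode above 0.015 m).
It also fails if it takes over 51 s, if anything falls off the work surface, if the arm or the gripper's body presses on something with over 40 N, if the wrist force passes 120 N, or if a joint passes its speed limit or range.

## Robot

A 6-joint arm with a two-finger parallel gripper is mounted at the origin on the work surface. World frame = base frame: x ahead of the robot, y to its left, z up, the work surface at z = 0. Lengths are in mm, angles in rad, forces in N, time in s.
With the tool pointing down it reaches from about 300 to 775 mm from the base axis. Payload 14.6 kg.
Tool frame: the origin (TCP) lies on the front face of the gripper's body, between the roots of the fingers; the fingertips stand 73 mm ahead of it and the grasp point (between the pads) lies 54 mm ahead of it; z points along the fingers, x is the direction in which the jaws open and shut, and the axes are right-handed (so a half turn about z gives the same grasp; the last joint's range is limited). The gripper opens to 85 mm and grips with 20 to 120 N. Pads are 22 mm wide; open, the fingers measure 114 mm over their backs; the gripper's body (76 mm by 85 mm) begins 54 mm behind the grasp point. The pads swing forward as they close: fully open they stand 13 mm farther back than shut.
Start: joints at [1.24, 0.3, 1.521, -0, 1.321, -0.067], TCP at [143.411, 530.965, 303.881] pointing down, gripper open.
Joint ranges: [-3.03, 3.03], [-0.79, 2.21], [0.23, 2.52], [-1.04, 4.18], [0, 3.07], [-2.55, 2.55]. Speed limits (rad/s): [2.22, 2.22, 2.57, 3.14, 3.14, 3.14].

## Interface

Orientations are given as a unit quaternion [w, x, y, z].
In Python, from plant import ctrl gives the robot as it stands.
- The arm moves only by the tool play_rows, never from a script. Its argument "deltas" is a list that holds one entry, the list of rows, each a list of 7 numbers: the closure, from 0 (fully open) to 1 (shut), then the shift along the tool's x, y, z in units of 30 mm (1.0 is 30 mm), then the turn, a rotation vector about the tool's x, y, z in degrees. In form: [[[hand, x, y, z, rx, ry, rz], ...]]. A call has 1 to 8 rows; each row is the pose to reach, as a shift and turn from the pose commanded when the call began, along the tool's axes at that moment; what a row does not reach only later rows make up. A row lasts 1/12 s, in which the tool goes at most 41.7 mm and 7.16 degrees, less where a joint would pass 70% of its speed; a pose out of reach is approached as far as the arm can. A call with a gripper value outside its range is refused whole. The fingers move at their own pace and stop on an object; "squeeze" is the grip in N (left out, the last holds). Time passes only in rows, so rows that repeat a pose let the fingers close. It gives the time, the measured TCP pose, the force and the opening at its end, in the units of the state.
- ctrl.state(): the state, without advancing time (a new reading comes with each control period).
- ctrl.read_camera(name): name is "side" or "top"; returns a dict with "frame" (400x640x3 uint8, red, green, blue), "K" (3x3 intrinsics, pixels), "world_from_camera" (4x4, takes a point from camera to world coordinates). Camera axes: x right, y down, z forward; pixel columns grow to the right and rows downward; lengths in mm; the calibration is good to about 2 mm. A picture is of the moment at which its call begins. There is no depth.
- ctrl.sign_off(): hands the job in, once; it reports no verdict.
The state is a dict: "time": time; "q": joint angles; "joint_vel": joint speeds; "effort": joint torques, N m; "tool_pos": TCP position; "orientation": TCP orientation; "contact_force": force on the tool from outside, world axes, zero at the start; "moment": the same for the moment, N m; "gripper_width": finger opening in mm.
Only numpy, scipy, OpenCV 4.12 (cv2) and the standard library are available. Lean on these libraries where they do the work, as an engineer would, in place of code of your own. Each camera call takes 0.05 s, during which the arm holds its last target. There are 200 camera calls.

## Working session

There is one attempt and no reset: what is moved stays moved. The work goes in short steps, Python scripts to look and compute and a tool call to move; the robot and the scene stay as the last step left them, time stands still between calls to the robot, and variables do not carry over. Pictures are saved under pics/ and viewed, about 8 in all and at most 12, crops included, and the job is handed in when it is done.

Besides the shell and the picture viewer there is one more tool, called after "Request:" as name(argument=value, ...) on one line, values as JSON. play_rows: Moves the arm, as the interface text tells. Its arguments: {"type":"object","properties":{"deltas":{"type":"array","items":{"type":"array","items":{"type":"array","items":{"type":"number"}}}},"squeeze":{"type":"number"}},"required":["deltas"]}

```bash
mkdir -p pics; ls; cat > h.py <<'E'
import numpy as np, cv2
from plant import ctrl
def ray(c,u,v,z):
    K=np.array(c["K"]);T=np.array(c["world_from_camera"])
    d=T[:3,:3]@np.linalg.solve(K,[u,v,1.]);o=T[:3,3]
    return o+d*(z-o[2])/d[2]
def proj(c,p):
    K=np.array(c["K"]);T=np.array(c["world_from_camera"])
    q=K@(T[:3,:3].T@(np.array(p,float)-T[:3,3]));return q[:2]/q[2]
def save(c,n): cv2.imwrite("pics/"+n,c["frame"][:,:,::-1])
E
python3 - <<'E'
from h import *
import pickle
for n in("top","side"):
    c=ctrl.read_camera(n);save(c,n+"0.png");pickle.dump(c,open(n+"0.pkl","wb"))
    print(np.round(c["world_from_camera"],3),c["K"])
print(ctrl.state())
E
```

```text
pics
[[-3.40000e-02 -9.78000e-01  2.05000e-01  3.51522e+02]
 [-9.99000e-01  3.40000e-02 -3.00000e-03  1.02340e+01]
 [-4.00000e-03 -2.05000e-01 -9.79000e-01  9.78981e+02]
 [ 0.00000e+00  0.00000e+00  0.00000e+00  1.00000e+00]] [[398.80112663   0.         323.33630337]
 [  0.         398.80112663 196.37221196]
 [  0.           0.           1.        ]]
[[ 6.86000e-01 -4.61000e-01  5.62000e-01  1.05340e+01]
 [-7.27000e-01 -4.12000e-01  5.49000e-01 -5.24620e+02]
 [-2.10000e-02 -7.86000e-01 -6.18000e-01  6.51345e+02]
 [ 0.00000e+00  0.00000e+00  0.00000e+00  1.00000e+00]] [[430.65346613   0.         315.18925799]
 [  0.         430.65346613 200.96825657]
 [  0.           0.           1.        ]]
{'time': 0.1, 'q': array([ 1.24040337e+00,  3.00425685e-01,  1.52152591e+00,  5.01673293e-06,
        1.32067187e+00, -6.65786957e-02]), 'joint_vel': array([-0.00126632, -0.00209147, -0.00217908, -0.00076177,  0.00122185,
       -0.00165416]), 'effort': array([ 4.99331363e-04, -5.44392586e+01, -3.62361968e+01, -1.40696275e-04,
        3.13316828e-03, -7.36434299e-05]), 'tool_pos': array([143.36893935, 530.85025489, 303.3695194 ]), 'orientation': array([ 2.83404743e-04,  7.93966500e-01,  6.07961291e-01, -4.30500872e-04]), 'contact_force': array([-0.0815854 , -0.07216109,  0.07917417]), 'moment': array([-0.00848985, -0.03902601,  0.04980554]), 'gripper_width': 85.52759534203956}
```

View pics/top0.png

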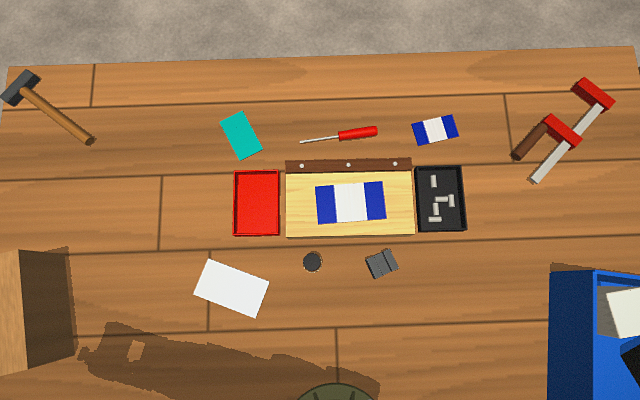

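View pics/side0.png

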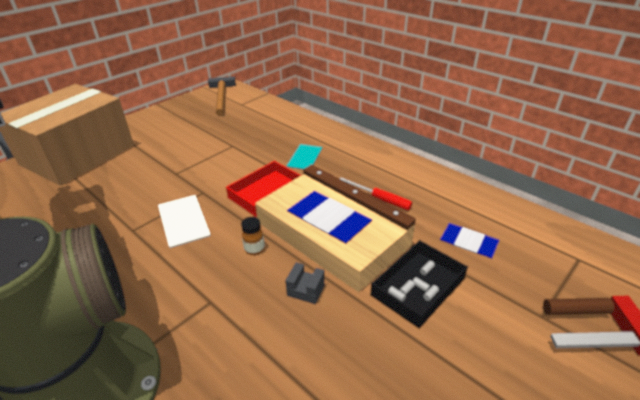

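Both views agree. Candidates for the blank in the top view:
- (350,202): on the ledge, large, blue/bare/blue.
- (435,130): smaller blue/white look-alike behind the ledge.
- (241,135): turquoise.
- (231,288): white.

I choose the one at (350,202). The red tray is at (257,203), which is the +y side. The jar is at (312,261), the V-block at (381,264) and the screwdriver at (340,135).

```bash
cat > meas.py <<'E'
from h import *
def blank(c,roi=(270,420,160,250)):
    f=c["frame"].astype(int);x0,x1,y0,y1=roi
    r,g,b=f[...,0],f[...,1],f[...,2]
    m=np.zeros(r.shape,np.uint8)
    m[y0:y1,x0:x1]=(((b>r+15)&(b>60))|((b>150)&(abs(r-b)<30)))[y0:y1,x0:x1]
    m=cv2.morphologyEx(m,cv2.MORPH_CLOSE,np.ones((3,3)))
    cs=max(cv2.findContours(m,0,1)[0],key=cv2.contourArea)
    P=np.array([ray(c,u,v,65)[:2] for u,v in cs[:,0]],np.float32)
    (cx,cy),(w,h),a=cv2.minAreaRect(P)
    return (cx,cy),(w,h),a,m
def edge(c,mask,uv):pass
E
python3 - <<'E'
from meas import *
import pickle
c=pickle.load(open("top0.pkl","rb"))
o=blank(c);print(o[:3])
f=c["frame"].astype(int);hsv=cv2.cvtColor(c["frame"],cv2.COLOR_RGB2HSV)
for u,v in[(300,232),(300,180),(400,225),(300,245),(346,165),(380,222),(290,160)]:print((u,v),f[v,u],hsv[v,u])
print("col300",[tuple(f[v,300]) for v in list(range(155,176))+list(range(230,242))])
print("row205",[tuple(f[205,u]) for u in list(range(276,292))+list(range(408,420))])
for n,uv in dict(jar=(312,261),vb=(381,264),sd1=(300,142),sd2=(378,130)).items():print(n,ray(c,*uv,30).round())
im=c["frame"][150:285,220:470,::-1];cv2.imwrite("pics/crop0.png",cv2.resize(im,None,fx=3,fy=3))
E
```

```text
((528.044677734375, -54.53297424316406), (90.06617736816406, 160.4672088623047), 2.7781851291656494)
(300, 232) [236 200 119] [ 21 126 236]
(300, 180) [239 224 138] [ 26 108 239]
(400, 225) [238 212 126] [ 23 120 238]
(300, 245) [127  86  48] [ 14 159 127]
(346, 165) [154 145 132] [ 18  36 154]
(380, 222) [238 215 126] [ 24 120 238]
(290, 160) [130  89  50] [ 15 157 130]
col300 [(np.int64(179), np.int64(124), np.int64(70)), (np.int64(181), np.int64(125), np.int64(70)), (np.int64(181), np.int64(125), np.int64(71)), (np.int64(187), np.int64(131), np.int64(74)), (np.int64(186), np.int64(130), np.int64(75)), (np.int64(117), np.int64(76), np.int64(45)), (np.int64(108), np.int64(63), np.int64(37)), (np.int64(115), np.int64(67), np.int64(36)), (np.int64(125), np.int64(82), np.int64(57)), (np.int64(190), np.int64(173), np.int64(158)), (np.int64(231), np.int64(231), np.int64(219)), (np.int64(222), np.int64(221), np.int64(207)), (np.int64(156), np.int64(145), np.int64(129)), (np.int64(114), np.int64(65), np.int64(36)), (np.int64(116), np.int64(68), np.int64(41)), (np.int64(118), np.int64(75), 
[... 1481 characters left out ...]
np.int64(129)), (np.int64(238), np.int64(214), np.int64(125)), (np.int64(237), np.int64(216), np.int64(127)), (np.int64(238), np.int64(218), np.int64(130)), (np.int64(237), np.int64(216), np.int64(125)), (np.int64(241), np.int64(225), np.int64(138)), (np.int64(242), np.int64(222), np.int64(132)), (np.int64(192), np.int64(135), np.int64(81)), (np.int64(183), np.int64(124), np.int64(69)), (np.int64(193), np.int64(133), np.int64(76)), (np.int64(22), np.int64(22), np.int64(21)), (np.int64(23), np.int64(25), np.int64(27)), (np.int64(17), np.int64(19), np.int64(19)), (np.int64(31), np.int64(30), np.int64(24))]
jar [396.  39.  30.]
vb [ 384. -122.   30.]
sd1 [692.  61.  30.]
sd2 [ 717. -136.   30.]
```

View pics/crop0.png

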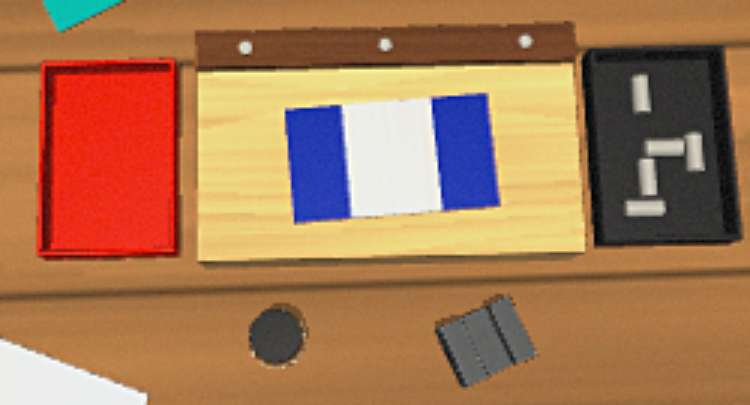

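The close crop confirms the choice: the blue/bare/blue blank spans crop (285–500, 93–222) and measures 90.1 x 160.5 mm, as described. Next I fit the ledge's frame.

```bash
cat >> meas.py <<'E'
def ledge(c):
    f=c["frame"].astype(int);r,g,b=f[...,0],f[...,1],f[...,2]
    m=((r>215)&(g>170)&(b>95)&(b<175)&(r-b>60)).astype(np.uint8)
    m[:155]=0;m[250:]=0;m[:,:275]=0;m[:,425:]=0
    E=lambda pts:np.array([ray(c,u,v,60)[:2] for u,v in pts])
    L=[];R=[];N=[];F=[]
    for v in range(180,230):
        x=np.flatnonzero(m[v]);L.append((x[0]-.5,v));R.append((x[-1]+.5,v))
    for u in range(292,410):
        y=np.flatnonzero(m[:,u]);N.append((u,y[-1]+.5));F.append((u,y[0]-.5))
    out=[]
    for pts in(E(L),E(R),E(N),E(F)):
        vx,vy,x,y=cv2.fitLine(pts.astype(np.float32),cv2.DIST_HUBER,0,.01,.01).ravel()
        out.append((np.array([x,y]),np.array([vx,vy])))
    return out
E
python3 - <<'E'
from meas import *
import pickle
c=pickle.load(open("top0.pkl","rb"))
L,R,N,F=ledge(c)
for n,(p,d) in zip("LRNF",(L,R,N,F)):print(n,p.round(1),np.degrees(np.arctan2(d[1],d[0])).round(2))
y=N[1]*np.sign(N[1][1]);x=np.array([y[1],-y[0]])
print("len",(L[0]-R[0])@y,"near->fence face",(F[0]-N[0])@x)
b=blank(c);bc=np.array(b[0])
print("yaw",np.degrees(np.arctan2(-x[1]*-1,x[0])),"bx from near",(bc-N[0])@x-90,"by", (bc-(L[0]+R[0])/2)@y)
print("x",x,"y",y,"center",((L[0]+R[0])/2))
# refined: jar & vblock tops
print("jar top",ray(c,312,261,75),"vb",ray(c,381,264,45))
E
```

```text
L [524.5  96.9] -0.84
R [ 517.2 -201.2] -0.6
N [451.6 -51.4] 89.46
F [600.6 -57.7] 89.32
len 298.19736 near->fence face 149.04033
yaw -0.54200035 bx from near -13.516825335597645 by -2.2930190407359987
x [ 0.99995524 -0.00945955] y [0.00945955 0.99995524] center [520.8165   -52.171474]
jar top [394.27730107  37.97624939  75.        ] vb [ 383.36904072 -120.18261038   45.        ]
```

Request:
play_rows(deltas=[[[0.5,-0.95,0.93,0,0,0,7],[0.5,-1.9,1.86,0,0,0,14],[0.5,-2.85,2.79,0,0,0,21],[0.5,-3.8,3.72,0,0,0,28],[0.5,-4.75,4.65,0,0,0,35],[0.5,-5.7,5.58,0,0,0,42],[0.5,-6.65,6.5,0,0,0,49],[0.5,-7.6,7.4,0,0,0,56]]])

```text
time: 0.77
tool_pos: [298.6, 251.2, 303.8]
orientation: [0.0, 0.987, 0.161, 0.0]
contact_force: [1.1, 0.8, -0.7]
gripper_width: 42.9
```

```bash
cat >> h.py <<'E'
from scipy.spatial.transform import Rotation as Rn
def go(p,ang):
    "tool-frame shift (units of 30mm) and turn (deg) to TCP p, tool down with tool x at world angle ang (deg)"
    s=ctrl.state();q=s["orientation"];R=Rn.from_quat([q[1],q[2],q[3],q[0]])
    a=np.radians(ang);c,n=np.cos(a),np.sin(a)
    T=Rn.from_matrix(np.array([[c,n,0],[n,-c,0],[0,0,-1]]))
    print("t",s["time"].__round__(2),"pos",s["tool_pos"].round(1),"F",s["contact_force"].round(1),"w",round(s["gripper_width"],1),
     "shift",(R.inv().apply(np.array(p)-s["tool_pos"])/30).round(3),"turn",(R.inv()*T).as_rotvec(degrees=True).round(2))
E
python3 -c "
from h import *
go((528,-165,250),-0.6)"
```

```text
t 0.77 pos [298.6 251.2 303.8] F [ 1.1  0.8 -0.7] w 42.9 shift [ 2.833 15.585  1.794] turn [ 0.   -0.   19.16]
```

Request:
play_rows(deltas=[[[0.5,0.25,1.3,0,0,0,5],[0.5,0.5,2.6,0,0,0,10],[0.5,0.75,3.9,0,0,0,15],[0.5,1.0,5.2,0,0,0,19.2],[0.5,1.25,6.5,0,0,0,19.2],[0.5,1.5,7.8,0,0,0,19.2],[0.5,1.75,9.1,0,0,0,19.2],[0.5,2.0,10.4,0,0,0,19.2]]])

```text
time: 1.43
tool_pos: [456.5, -24.9, 303.8]
orientation: [-0.0, 1.0, -0.003, -0.0]
contact_force: [1.0, 1.4, 0.2]
gripper_width: 42.4
```

```bash
python3 -c "
from h import *
go((528,-165,160),-0.6)"
```

```text
t 1.43 pos [456.5 -24.9 303.8] F [1.  1.4 0.2] w 42.4 shift [2.412 4.655 4.792] turn [-0.    0.01  0.26]
```

Request:
play_rows(deltas=[[[0.5,0.6,1.1,0,0,0,0.26],[0.5,1.2,2.2,0,0,0,0.26],[0.5,1.8,3.4,0,0,0,0.26],[0.5,2.41,4.65,0.3,0,0,0.26],[0.5,2.41,4.65,1.6,0,0,0.26],[0.5,2.41,4.65,2.9,0,0,0.26],[0.5,2.41,4.65,4.2,0,0,0.26],[0.5,2.41,4.65,4.8,0,0,0.26]]])

```text
time: 2.1
tool_pos: [525.8, -162.3, 154.8]
orientation: [-0.001, 1.0, -0.005, -0.003]
contact_force: [-0.0, 0.1, -1.2]
gripper_width: 42.6
```

```bash
python3 -c "
from h import *
c=ctrl.read_camera('side');p=proj(c,(528,-150,80));print(p)
x,y=p.astype(int);im=c['frame'][max(0,y-90):y+70,x-120:x+120,::-1]
cv2.imwrite('pics/s1.png',cv2.resize(im,None,fx=3,fy=3))
go((528,-165,140),-0.6)"
```

```text
[363.39453887 229.12454246]
t 2.15 pos [ 525.3 -162.1  153.2] F [-2.   1.2 -4. ] w 43.0 shift [0.094 0.098 0.439] turn [-0.19  0.49  0.  ]
```

View pics/s1.png

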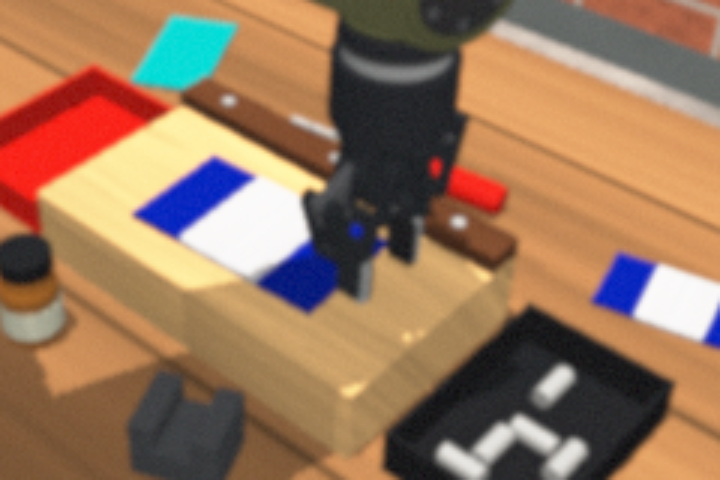

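The side crop shows both fingertips (crop (357,295) and (405,260)) hanging over the ledge just beyond the blank's black-tray end, with the blank undisturbed. I let the arm settle before going lower.

Request:
play_rows(deltas=[[[0.5,0,0,0,0,0,0],[0.5,0,0,0,0,0,0],[0.5,0,0,0,0,0,0],[0.5,0,0,0,0,0,0]]])

```text
time: 2.48
tool_pos: [528.2, -162.9, 161.7]
orientation: [0.001, 1.0, -0.005, 0.001]
contact_force: [-0.0, -0.1, -0.0]
gripper_width: 42.3
```

```bash
python3 -c "
from h import *
go((528,-165,138),-0.6)"
```

```text
t 2.48 pos [ 528.2 -162.9  161.7] F [-0.  -0.1 -0. ] w 42.3 shift [-0.007  0.07   0.79 ] turn [ 0.06 -0.16  0.03]
```

Request:
play_rows(deltas=[[[0.5,0,0.07,0.15,0,0,0],[0.5,0,0.07,0.3,0,0,0],[0.5,0,0.07,0.4,0,0,0],[0.5,0,0.07,0.5,0,0,0],[0.5,0,0.07,0.6,0,0,0],[0.5,0,0.07,0.65,0,0,0],[0.5,0,0.07,0.65,0,0,0],[0.5,0,0.07,0.65,0,0,0]]])

```text
time: 3.15
tool_pos: [527.6, -164.8, 140.3]
orientation: [-0.0, 1.0, -0.005, -0.0]
contact_force: [0.2, -0.3, -1.6]
gripper_width: 43.0
```

Request:
play_rows(deltas=[[[0.5,0,0,0.03,0,0,0],[0.5,0,0,0.06,0,0,0],[0.5,0,0,0.1,0,0,0],[0.5,0,0,0.13,0,0,0],[0.5,0,0,0.13,0,0,0],[0.5,0,0,0.13,0,0,0]]])

```text
time: 3.65
tool_pos: [527.5, -164.8, 136.4]
orientation: [-0.0, 1.0, -0.005, -0.0]
contact_force: [0.4, 0.2, 0.4]
gripper_width: 42.7
```

Request:
play_rows(deltas=[[[0.5,0,0,0.03,0,0,0],[0.5,0,0,0.05,0,0,0],[0.5,0,0,0.05,0,0,0]]])

```text
time: 3.9
tool_pos: [527.5, -164.8, 134.9]
orientation: [-0.0, 1.0, -0.005, -0.0]
contact_force: [0.1, -0.5, -0.0]
gripper_width: 42.6
```

Request:
play_rows(deltas=[[[0.5,0,0,0.03,0,0,0],[0.5,0,0,0.05,0,0,0],[0.5,0,0,0.05,0,0,0]]])

```text
time: 4.15
tool_pos: [527.5, -164.8, 133.3]
orientation: [-0.0, 1.0, -0.005, -0.0]
contact_force: [0.5, -0.7, 0.3]
gripper_width: 42.7
```

Request:
play_rows(deltas=[[[0.5,0,0,0.03,0,0,0],[0.5,0,0,0.05,0,0,0],[0.5,0,0,0.05,0,0,0]]])

```text
time: 4.4
tool_pos: [527.5, -164.8, 131.9]
orientation: [0.0, 1.0, -0.005, -0.0]
contact_force: [-0.3, 0.3, -0.0]
gripper_width: 42.7
```

Request:
play_rows(deltas=[[[0.5,0,0,0.03,0,0,0],[0.5,0,0,0.05,0,0,0],[0.5,0,0,0.05,0,0,0]]])

```text
time: 4.65
tool_pos: [527.6, -164.8, 130.8]
orientation: [0.0, 1.0, -0.005, 0.0]
contact_force: [-1.6, 1.4, 4.4]
gripper_width: 42.6
```

Request:
play_rows(deltas=[[[0.5,0,0,0.03,0,0,0],[0.5,0,0,0.05,0,0,0],[0.5,0,0,0.05,0,0,0]]])

```text
time: 4.9
tool_pos: [527.7, -164.8, 130.7]
orientation: [0.0, 1.0, -0.005, 0.0]
contact_force: [-9.4, 3.7, 23.0]
gripper_width: 42.8
```

Request:
play_rows(deltas=[[[0.5,0,0,-0.13,0,0,0],[0.5,0,-0.2,-0.13,0,0,0],[0.5,0,-0.4,-0.13,0,0,0],[0.5,0,-0.6,-0.13,0,0,0],[0.5,0,-0.8,-0.13,0,0,0],[0.5,0,-1.0,-0.13,0,0,0],[0.5,0,-1.2,-0.13,0,0,0],[0.5,0,-1.4,-0.13,0,0,0]]])

```text
time: 5.57
tool_pos: [527.9, -122.1, 132.8]
orientation: [-0.0, 1.0, -0.005, -0.0]
contact_force: [0.4, -0.7, -0.3]
gripper_width: 43.1
```

Request:
play_rows(deltas=[[[0.5,0,-0.25,0,0,0,0],[0.5,0,-0.5,0,0,0,0],[0.5,0,-0.75,0,0,0,0],[0.5,0,-1.0,0,0,0,0],[0.5,0,-1.25,0,0,0,0],[0.5,0,-1.5,0,0,0,0],[0.5,0,-1.75,0,0,0,0],[0.5,0,-1.9,0,0,0,0]]])

```text
time: 6.23
tool_pos: [528.6, -64.9, 132.9]
orientation: [-0.0, 1.0, -0.005, 0.0]
contact_force: [0.7, -0.7, 0.6]
gripper_width: 42.7
```

```bash
python3 -c "
from meas import *
c=ctrl.read_camera('top');save(c,'t2.png')
cv2.imwrite('pics/t2c.png',cv2.resize(c['frame'][130:285,220:470,::-1],None,fx=3,fy=3))
go((528,-29,132),-0.6)"
```

```text
t 6.28 pos [528.5 -64.5 132.9] F [-0.4  1.   0.9] w 42.6 shift [-0.029 -1.183  0.03 ] turn [-0.01  0.    0.07]
```

View pics/t2c.png

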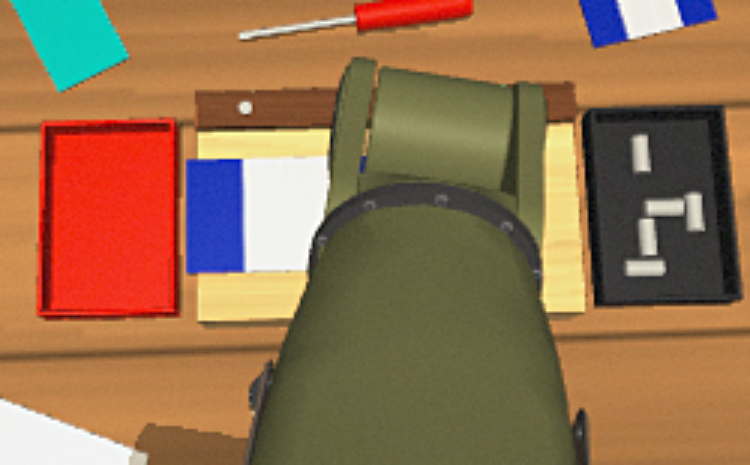

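The crop shows the blank square to the ledge. Its +y end is at crop x≈187, already past the ledge end at x≈198. The blue/bare line is at x≈243. I measure the remaining distance.

```bash
cat >> meas.py <<'E'
def line_gap(c):
    "distance of blue end and blue/bare line beyond the ledge's +y end (end line from the first picture)"
    import pickle
    L,R,N,F=ledge(pickle.load(open("top0.pkl","rb")))
    f=c["frame"].astype(int);r,b=f[...,0],f[...,2];m=(b>r+15)&(b>60)
    y=np.array([.0095,1]);A=[];B=[]
    for v in range(180,218):
        x=np.flatnonzero(m[v,240:345])+240
        if len(x)<8:continue
        x=x[x<x[0]+25]
        for l,u in((A,x[0]-.5),(B,x[-1]+.5)):l.append(ray(c,u,v,65)[:2])
    A,B=np.array(A),np.array(B)
    for n,P in(("end",A),("line",B)):
        print(n,"rel ledge end mm",np.median((P-L[0])@y).round(1),"slope deg",np.degrees(np.polyfit(P[:,0],P[:,1],1)[0]).round(2),"x range",P[:,0].min().round(),P[:,0].max().round())
E
python3 -c "
from meas import *
c=ctrl.read_camera('top');line_gap(c)"
```

```text
end rel ledge end mm 8.8 slope deg -0.73 x range 498.0 579.0
line rel ledge end mm -35.7 slope deg -1.02 x range 496.0 577.0
```

Request:
play_rows(deltas=[[[0.5,-0.02,-0.2,0,0,0,0],[0.5,-0.02,-0.4,0,0,0,0],[0.5,-0.02,-0.6,0,0,0,0],[0.5,-0.02,-0.8,0,0,0,0],[0.5,-0.02,-0.95,0,0,0,0],[0.5,-0.02,-1.08,0,0,0,0],[0.5,-0.02,-1.15,0,0,0,0],[0.5,-0.02,-1.19,0,0,0,0]]])

```text
time: 7.0
tool_pos: [528.3, -29.8, 132.9]
orientation: [0.0, 1.0, -0.005, -0.0]
contact_force: [0.5, -2.3, 0.8]
gripper_width: 42.8
```

```bash
python3 -c "
from meas import *
c=ctrl.read_camera('top');line_gap(c);go((528,-29,132),-0.6)"
```

```text
end rel ledge end mm 43.9 slope deg -0.28 x range 499.0 578.0
line rel ledge end mm -2.9 slope deg -0.87 x range 498.0 576.0
t 7.05 pos [528.3 -29.8 132.9] F [ 0.1 -0.2  0.3] w 43.1 shift [-0.011 -0.026  0.029] turn [-0.   -0.    0.04]
```

Request:
play_rows(deltas=[[[0.5,0,0.2,0,0,0,0],[0.5,0,0.5,0,0,0,0],[0.5,0,0.5,-0.4,0,0,0],[0.5,0,0.5,-0.9,0,0,0],[0.5,-0.5,0.5,-1.5,0,0,-7],[0.5,-1.0,0.2,-2,0,0,-14],[0.5,-1.5,-0.5,-2,0,0,-21],[0.5,-2,-1.2,-2,0,0,-28]]])

```text
time: 7.72
tool_pos: [468.3, 6.2, 194.5]
orientation: [0.0, 0.971, 0.239, 0.001]
contact_force: [0.7, 0.9, 0.4]
gripper_width: 42.7
```

```bash
python3 -c "
from h import *
go((457,62,180),89.4)"
```

```text
t 7.72 pos [468.3   6.2 194.5] F [0.7 0.9 0.4] w 42.7 shift [ 0.528 -1.821  0.484] turn [  0.12  -0.07 -61.75]
```

Request:
play_rows(deltas=[[[0.5,0.1,-0.3,0,0,0,-7],[0.5,0.2,-0.6,0,0,0,-14],[0.5,0.3,-0.9,0,0,0,-21],[0.5,0.4,-1.2,0,0,0,-28],[0.5,0.5,-1.5,0,0,0,-35],[0.5,0.5,-1.8,0,0,0,-42],[0.5,0.5,-1.8,0,0,0,-49],[0.5,0.5,-1.8,0,0,0,-56]]])

```text
time: 8.38
tool_pos: [457.1, 61.4, 193.8]
orientation: [0.0, 0.744, 0.668, 0.0]
contact_force: [-0.4, -1.2, 0.1]
gripper_width: 42.3
```

Request:
play_rows(deltas=[[[0.5,0,0,0,0,0,-5],[0.5,0,0,0.2,0,0,-5],[0.5,0,0,0.4,0,0,-5],[0.5,0,0,0.5,0,0,-5],[0.5,0,0,0.5,0,0,-5],[0.5,0,0,0.5,0,0,-5]]])

```text
time: 8.88
tool_pos: [457.0, 61.2, 177.7]
orientation: [-0.0, 0.717, 0.697, -0.0]
contact_force: [-0.0, 0.2, 0.1]
gripper_width: 42.4
```

```bash
python3 -c "
from meas import *
c=ctrl.read_camera('top');line_gap(c)
cv2.imwrite('pics/t3c.png',cv2.resize(c['frame'][130:285,220:470,::-1],None,fx=3,fy=3))
go((457,62,133),89.4)"
```

```text
end rel ledge end mm 44.0 slope deg 158.56 x range 507.0 579.0
line rel ledge end mm -3.1 slope deg 142.75 x range 505.0 579.0
t 8.93 pos [457.1  61.3 177.9] F [ 0.2 -0.2  0. ] w 42.6 shift [ 0.024 -0.005  1.495] turn [-0.02  0.   -1.04]
```

View pics/t3c.png

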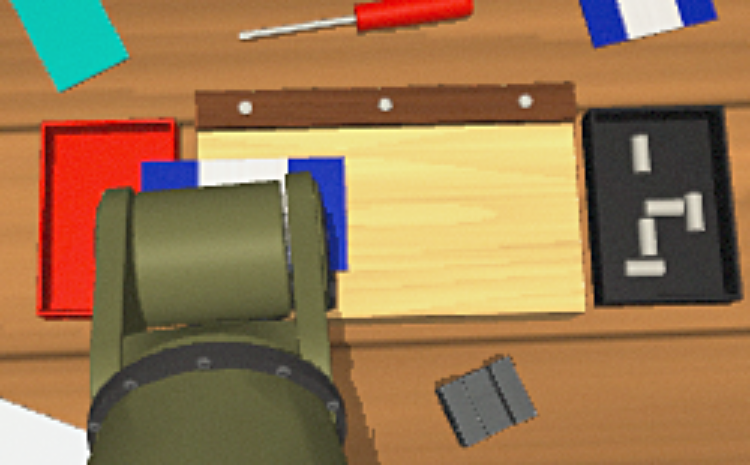

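The blank lies straight, with its line at crop x≈197 on the ledge end (x≈197) and its back edge at y≈158 against the fence foot at y≈130. Now I go down on the near side and push towards the fence.

Request:
play_rows(deltas=[[[0.5,0,0,0.2,0,0,-1],[0.5,0,0,0.5,0,0,-1],[0.5,0,0,0.8,0,0,-1],[0.5,0,0,1.1,0,0,-1],[0.5,0,0,1.3,0,0,-1],[0.5,0,0,1.45,0,0,-1],[0.5,0,0,1.5,0,0,-1],[0.5,0,0,1.5,0,0,-1]]])

```text
time: 9.6
tool_pos: [457.1, 61.3, 132.5]
orientation: [-0.0, 0.711, 0.704, -0.0]
contact_force: [0.2, -0.2, 0.8]
gripper_width: 42.5
```

Request:
play_rows(deltas=[[[0.5,0,0.15,0,0,0,0],[0.5,0,0.3,0,0,0,0],[0.5,0,0.45,0,0,0,0],[0.5,0,0.6,0,0,0,0],[0.5,0,0.75,0,0,0,0],[0.5,0,0.9,0,0,0,0],[0.5,0,1.05,0,0,0,0],[0.5,0,1.2,0,0,0,0]]])

```text
time: 10.27
tool_pos: [493.5, 61.0, 132.9]
orientation: [-0.0, 0.711, 0.704, -0.0]
contact_force: [-2.3, 0.1, 2.4]
gripper_width: 42.8
```

```bash
python3 -c "
from h import *
go((501,62,133),89.4)"
```

```text
t 10.27 pos [493.5  61.  132.9] F [-2.3  0.1  2.4] w 42.8 shift [ 0.037  0.25  -0.003] turn [-0.01 -0.    0.03]
```

Continuing in small steps until the push force rises.

Request:
play_rows(deltas=[[[0.5,0,0.05,0,0,0,0],[0.5,0,0.1,0,0,0,0],[0.5,0,0.15,0,0,0,0],[0.5,0,0.15,0,0,0,0]]])

```text
time: 10.6
tool_pos: [497.8, 60.9, 132.9]
orientation: [0.0, 0.711, 0.704, 0.0]
contact_force: [-0.6, -0.3, 2.1]
gripper_width: 42.7
```

Request:
play_rows(deltas=[[[0.5,0,0.05,0,0,0,0],[0.5,0,0.1,0,0,0,0],[0.5,0,0.1,0,0,0,0]]])

```text
time: 10.85
tool_pos: [500.8, 60.9, 132.9]
orientation: [0.0, 0.711, 0.704, 0.0]
contact_force: [-0.5, -0.1, 2.1]
gripper_width: 42.9
```

Request:
play_rows(deltas=[[[0.5,0,0.03,0,0,0,0],[0.5,0,0.06,0,0,0,0],[0.5,0,0.06,0,0,0,0]]])

```text
time: 11.1
tool_pos: [502.5, 60.9, 132.9]
orientation: [0.0, 0.711, 0.704, 0.0]
contact_force: [-1.8, 0.0, 2.0]
gripper_width: 42.7
```

Request:
play_rows(deltas=[[[0.5,0,0.03,0,0,0,0],[0.5,0,0.06,0,0,0,0],[0.5,0,0.06,0,0,0,0]]])

```text
time: 11.35
tool_pos: [503.3, 60.9, 132.7]
orientation: [-0.001, 0.711, 0.704, -0.001]
contact_force: [-12.2, -0.6, 9.0]
gripper_width: 42.9
```

```bash
python3 -c "
from meas import *
c=ctrl.read_camera('top');line_gap(c);go((501,62,133),89.4)
for u in (280,305,325):
  col=c['frame'][165:182,u];print(u,[tuple(map(int,p)) for p in col])"
```

```text
end rel ledge end mm -71.4 slope deg -20.99 x range 538.0 583.0
line rel ledge end mm -116.1 slope deg -2.29 x range 536.0 582.0
t 11.4 pos [503.3  60.9 132.7] F [-12.3  -0.1   8.8] w 43.1 shift [ 0.037 -0.077 -0.01 ] turn [-0.18  0.01  0.03]
280 [(183, 130, 75), (193, 133, 80), (187, 131, 74), (190, 129, 75), (173, 124, 70), (128, 89, 53), (70, 55, 32), (80, 75, 52), (91, 91, 60), (98, 99, 62), (103, 99, 63), (107, 106, 67), (109, 111, 67), (118, 115, 74), (112, 113, 67), (116, 118, 76), (121, 120, 77)]
305 [(125, 69, 36), (128, 76, 48), (130, 79, 43), (124, 73, 39), (125, 79, 47), (85, 78, 52), (87, 89, 59), (97, 97, 62), (101, 102, 61), (106, 107, 66), (111, 111, 69), (107, 109, 69), (112, 109, 69), (117, 118, 73), (118, 118, 74), (122, 119, 74), (121, 122, 77)]
325 [(123, 74, 49), (128, 74, 45), (127, 77, 53), (132, 81, 51), (117, 72, 40), (109, 67, 42), (95, 67, 38), (61, 57, 39), (81, 79, 59), (88, 84, 61), (103, 99, 53), (98, 99, 48), (108, 106, 58), (112, 112, 65), (112, 112, 64), (112, 112, 65), (121, 117, 68)]
```

The force rose to 12 N at x=503, so the blank is against the fence. I back straight off, lift and clear the view.

Request:
play_rows(deltas=[[[0.5,0,-0.1,0,0,0,0],[0.5,0,-0.5,0,0,0,0],[0.5,0,-0.9,0,0,0,0],[0.5,0,-0.9,-0.5,0,0,0],[0.5,0,-0.9,-1.2,0,0,0],[0.5,0,-1.5,-2.2,0,0,0],[0.5,0,-2.5,-3.2,0,0,0],[0.5,0,-3.5,-4.2,0,0,0]]])

```text
time: 12.07
tool_pos: [399.3, 61.8, 258.5]
orientation: [-0.0, 0.711, 0.704, -0.0]
contact_force: [0.2, 0.9, 0.8]
gripper_width: 42.5
```

Request:
play_rows(deltas=[[[0.5,1.2,0,0,0,0,0],[0.5,2.4,0,0,0,0,0],[0.5,3.6,0,0,0,0,0],[0.5,4.8,0,0,0,0,0],[0.5,6,0,0,0,0,0],[0.5,7,0,0,0,0,0],[0.5,7,0,0,0,0,0],[0.5,7,0,0,0,0,0]]])

```text
time: 12.73
tool_pos: [402.1, 272.9, 257.4]
orientation: [0.0, 0.71, 0.704, -0.0]
contact_force: [0.1, -0.6, -0.1]
gripper_width: 42.7
```

```bash
python3 -c "
from meas import *
import pickle
c=ctrl.read_camera('top');line_gap(c)
cv2.imwrite('pics/t4c.png',cv2.resize(c['frame'][130:285,220:470,::-1],None,fx=3,fy=3))
b=blank(c,(255,420,160,250));print(b[:3])
L,R,N,F=ledge(pickle.load(open('top0.pkl','rb')))
x=np.array([.99993,-.0112]);y=np.array([.0112,.99993]);bc=np.array(b[0])
print('ledge-frame x',(bc-N[0])@x-90,'fence',(F[0]-N[0])@x-90,'y',(bc-(L[0]+R[0])/2)@y)
go((501,62,133),89.4)"
```

```text
end rel ledge end mm 43.9 slope deg 0.03 x range 513.0 588.0
line rel ledge end mm -3.0 slope deg -2.43 x range 512.0 586.0
((557.47509765625, 59.95227813720703), (158.9262237548828, 91.49845886230469), 89.63282012939453)
ledge-frame x 14.632849184875482 fence 59.04748002655029 y 112.52647990787506
t 12.78 pos [402.3 271.9 257.5] F [-1.1 -0.3  0. ] w 42.5 shift [-6.965  3.356  4.151] turn [-0.01  0.02  0.08]
```

View pics/t4c.png

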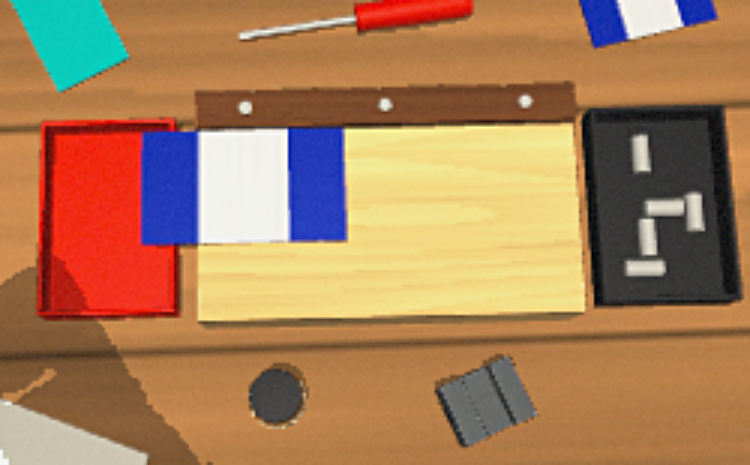

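The crop shows the blank's back edge (y≈128–130) flush on the fence foot and the blue/bare line (x≈197) at the ledge end (x≈197). The jar, V-block and screwdriver look unmoved, and the arm is clear. I'm handing in.

```bash
python3 -c "
from h import *
print(ctrl.sign_off())"
```

```text
the job is handed in; nothing more can be done
None
```

The blank is flush against the fence with its blue end over the red-tray end of the ledge, and I handed the job in at about 12.8 s. No verdict was reported.

I pushed it about 115 mm along the ledge with both fingertips on its end. Then I pushed it into the fence with both fingertips on its near edge, until the force rose to 12 N. After that I backed off and cleared the arm.

| Last check (top camera) | Measured | Allowed |
|---|---|---|
| Blank centre, ledge y | about 112.5 mm | 107 to 123 mm |
| Overhang | 42 to 44 mm | 37 to 53 mm |
| Blank centre, ledge x | about 14.6 mm | above 10 mm |
| Yaw against the ledge | about 0.3° | below about 3° |

- **Jar, V-block and screwdriver:** they look unmoved in the last picture. I did not measure them.
- **Small disagreements:** the estimates of the line's place differ by about 2 mm. The blue/bare line read 3 mm short of the ledge end, while the blank's end implied 1 mm short. The ledge measured 298 mm instead of 300. One yaw reading from that line was 2.4° and noisy; the outline and the end edge did not support it.
- **Not checked:** I did not check the final position with the side camera.

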